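Open the push-and-turn descaler bottle in its holder

ROBOT

A 6-joint arm with a two-finger parallel gripper is mounted at the origin on the work surface. World frame = base frame: x ahead of the robot, y to its left, z up, the work surface at z = 0. Lengths are in m, angles in rad, forces in N, time in s.
With the tool pointing down it reaches from about 0.4 to 0.925 m from the base axis. Payload 12.5 kg.
Tool frame: the origin (TCP) lies at the centre of the arm's flange, where the gripper is bolted on; the fingertips stand 190 mm ahead of it and the grasp point (between the pads) lies 171 mm ahead of it; z points along the fingers, y is the direction in which the jaws open and shut (so a half turn about z gives the same grasp; the last joint's range is limited). The gripper opens to 95 mm and grips with 3 to 60 N. Pads are 20 mm wide; open, the fingers measure 119 mm over their backs; the gripper's body (75 mm by 180 mm) begins 59 mm behind the grasp point.
Start: joints at [-1.252, 0.491, 1.559, -0, 1.092, -0.106], TCP at [0.258, -0.569, 0.405] pointing down, gripper open.
Joint ranges: [-3.1, 3.1], [-0.84, 2.19], [0.05, 2.79], [-1.13, 4.28], [0.06, 2.93], [-2.69, 2.69]. Speed limits (rad/s): [2.22, 2.22, 2.79, 3.14, 3.14, 3.14].

INTERFACE

Orientations are given as a rotation vector (axis times angle).
In Python, from cell import arm gives the robot as it stands.
- The arm moves only by the tool play_rows, never from a script. Its argument "moves" is a list of rows, each a list of 3 entries, a list of its own where there are three numbers: the closure, from 0 (fully open) to 1 (shut), then the shift along the tool's x, y, z in m, then the turn, a rotation vector about the tool's x, y, z in rad. In form: [[grip, [tx, ty, tz], [ax, ay, az]], ...]. A call has 1 to 10 rows; each row is the pose to reach, as a shift and turn from the pose measured when the call began, along the tool's axes at that moment; what a row does not reach only later rows make up. A row lasts 1/10 s, in which the tool goes at most 50 mm and 8.59 degrees, less where a joint would pass 70% of its speed; a pose out of reach is approached as far as the arm can. A call with a gripper value outside its range is refused whole. The fingers move at their own pace and stop on an object; "squeeze" is the grip in N (left out, the last holds). Time passes only in rows, so rows that repeat a pose let the fingers close. It gives the time, the measured TCP pose, the force and the opening at its end, in the units of the state.
- arm.get_obs(): the state, without advancing time (a new reading comes with each control period).
- arm.get_image(name): name is "side" or "top" or "wrist"; returns the picture (480x640x3 uint8, red, green, blue); there is no depth.
- arm.get_calibration(name): a dict with "mtx" (3x3 intrinsics, pixels), "xyz" and "rotation" of the camera in the world; the wrist camera has in their place "tool_from_camera" (4x4, takes a point from camera to tool coordinates, whose origin is the TCP and whose axes are the flange's). Camera axes: x right, y down, z forward; pixel columns grow to the right and rows downward; lengths in m; the calibration is good to about 2 mm. A picture is of the moment at which its call begins: read the wrist's pose just before it. get_calibration takes no time and is no camera call.
- arm.hand_in(): hands the job in, once; it reports no verdict.
Trained networks look in the newest picture that a camera, given by its name, has taken for a name from the list of things; names that differ only in an ending like _2 or _b are one class to them, and where a whole thing is asked for, a point or a joint stands for the part that bears it (a point fixed in the world has none). Each returns a list of dicts, best first, with "p" (0 to 1); they miss things now and then, are a little off and sometimes report something else, mostly with a low value. They report only what shows in the picture. A call takes as long as a camera call. They do not tell look-alikes from the thing itself.
- arm.search_frame(camera, name): "centre" ([x, y, z] in m, in the coordinates of the camera as it stood for that picture, good to about 4 mm: the middle of the surface that is visible of it).
- arm.silhouettes(camera, name): "region" (480x640 bool, what is visible of it).
The state is a dict: "t": time; "joint_positions": joint angles; "qvel": joint speeds; "joint_torque": joint torques, N m; "ee_pos": TCP position; "tcp_rot": TCP orientation; "contact_force": force on the tool from outside, world axes, zero at the start; "torque": the same for the moment, N m; "gripper_width": finger opening in m.
Only numpy, scipy, OpenCV 4.12 (cv2) and the standard library are available. Lean on these libraries where they do the work, as an engineer would, in place of code of your own. Each camera call takes 0.05 s, during which the arm holds its last target.

TASK

Get the descaler ready for the coffee machine: stand the blue square bottle, cap on, upright and fully down in the square well of the grey holder, which keeps it from turning. Then push its safety cap down, twist it anticlockwise until it is free and lift it off, leaving the bottle seated in the well. Finish while still holding the cap level a few centimetres straight above the open bottle, without disturbing the cups, sugar jar or teaspoon.

Things in the scene. Friction and masses are not known exactly. Their poses are not given: they have to be found in the camera images.
- bottle_mid (a point): Loose blue plastic bottle of square section, 50 x 50 mm, upright on the counter, about 0.2 kg. This point is the centre of the blue body, 40 mm above the bottle's foot (the body is 80 mm high, its lower edges rounded with 6 mm radius). z up, x and y square to the sides; a quarter turn looks the same apart from the paper bands on the two x faces. It wears the white cap.
- bottle_mouth (a point): Centre of the top of the bottle's white neck, 110 mm above the bottle's foot, hidden while the cap is on; the neck is 30 mm wide (41 mm over its lugs) and rises 30 mm from the blue body. Same axes as the bottle. With the cap locked on, cap_grip lies 28 mm above this point; the skirt's lower edge leaves the neck after lifting the cap 23 mm.
- cap_grip (a point): Loose white safety cap with a red grip bar upright on its flat top: bar 44 mm long (cap's x axis), 14 mm wide (y), 24 mm high, with 18 mm of flat top on either side. This point is the bar's centre, 12 mm above the flat top, 138 mm above the bottle's foot while locked on. z up. Locked, the bar lies along the bottle's x axis and the cap cannot pull off, so the bottle can be carried by the bar.
- cap: The same cap (60 g); origin at the centre of its skirt's lower edge, 50.5 mm below cap_grip. Skirt 50 mm wide, 38.5 mm high to the flat top. To free it, hold it at least 5 mm down and turn it anticlockwise seen from above: it lifts off between 65 and 115 degrees of turn (80 to 90 is best; a stop comes at about 120). Unpressed it turns only a few degrees. The bottle must be kept from turning.
- liner (a joint): Spring-loaded disc inside the cap: how far the cap is pushed down on the bottle, in m; 0 locked and unpressed, grows as it is pressed, about -0.003 when the cap is off. The push needed is about 5 N to start, 11 N at 0.006, and a hard stop comes at about 0.0075; released, the cap springs up again.
- well (a point): Centre of the mouth of the square well in the grey plastic holder, which is screwed to the counter. The holder is an 80 x 80 mm block 36 mm high; the well is 53 x 53 mm, 30 mm deep (its floor is 6 mm above the counter), its sides along this point's x and y axes. z up. A bottle fully down has its body centre 10 mm above this point. Any of the four quarter turns of the bottle fits.
- cup_a: White porcelain cup standing on the counter, 66 mm wide, 58 mm high, with a handle; origin at the centre of its foot. Leave alone.
- cup_b: Second such cup, same size; origin at the centre of its foot. Leave alone.
- sugar_jar: Closed clear glass sugar jar with a steel lid, 76 mm wide, 102 mm high; origin at the centre of its foot. Leave alone.
- teaspoon: Steel teaspoon lying flat on the counter, 130 mm long, along its x axis; origin under its middle. Leave alone.
Not all that is in view belongs to the job. There is more than one size of the cap; the job needs the smaller. Several things look just like the part that bears bottle_mid: the one meant starts farthest to the robot's left.

How it is judged:
By the outcome, as a careful person would: the job done as asked, in the order asked, and still so for the second after the job is handed in, while the arm keeps its last pose, push and grip.
It also fails if it takes over 51 s, if anything falls off the work surface, if the arm or the gripper's body presses on something with over 40 N, if the wrist force passes 120 N, or if a joint passes its speed limit or range.

## Working session

There is one attempt and no reset: what is moved stays moved. The work goes in short steps, Python scripts to look and compute and a tool call to move; the robot and the scene stay as the last step left them, time stands still between calls to the robot, and variables do not carry over. Pictures are saved under pics/ and viewed, and the job is handed in when it is done.

Besides the shell and the picture viewer there is one more tool, called after "Call:" as a command line: name --argument value ..., lists and objects as JSON in quotes. play_rows: Moves the arm, as the interface text tells. Its arguments: {"type":"object","properties":{"moves":{"type":"array"},"squeeze":{"type":"number"}},"required":["moves"]}

```bash
mkdir -p pics; ls
python3 - <<'E'
from cell import arm
import cv2
print(arm.get_obs())
for n in("side","top"):
    im=arm.get_image(n); cv2.imwrite(f"pics/{n}0.png",im[:,:,::-1]); print(arm.get_calibration(n))
print(arm.get_calibration("wrist"))
E
```

```text
pics
{'t': 0.0, 'joint_positions': array([-1.25157095e+00,  4.91564279e-01,  1.55947626e+00, -8.55663341e-06,
        1.09172834e+00, -1.05594540e-01]), 'qvel': array([-6.81836850e-04, -1.62729847e-03,  8.25197367e-04, -2.43153919e-05,
        8.20472884e-05,  2.68798020e-04]), 'joint_torque': array([-8.84564452e-04, -6.12637854e+01, -2.58182126e+01,  6.92441105e-02,
        4.80860390e-02, -8.51764389e-05]), 'ee_pos': array([ 0.25760772, -0.56939435,  0.40414946]), 'tcp_rot': array([-3.06984378e+00, -6.62058632e-01,  2.08756877e-04]), 'contact_force': array([ 0.27804123, -0.17131633,  0.32010311]), 'torque': array([-0.02732693,  0.0741556 , -0.00588929]), 'gripper_width': 0.09504825606586323}
{'mtx': array([[551.41224547,   0.        , 311.51489853],
       [  0.        , 551.41224547, 234.28414789],
       [  0.        ,   0.        ,   1.        ]]), 'xyz': array([0.32441475, 0.8249943 , 0.88180119]), 'rotation': array([-0.40839191,  2.68741448, -1.27090437])}
{'mtx': array([[546.32717817,   0.        , 325.68468191],
       [  0.        , 546.32717817, 247.32190463],
       [  0.        ,   0.        ,   1.        ]]), 'xyz': array([ 0.52972961, -0.07537765,  1.09949446]), 'rotation': array([-2.15465667,  2.16795226, -0.04668948])}
{'mtx': array([[351.28088754,   0.        , 321.29001496],
       [  0.        , 351.28088754, 239.51171328],
       [  0.        ,   0.        ,   1.        ]]), 'tool_from_camera': array([[-1.33780300e-04, -9.65736329e-01, -2.59525190e-01,
         7.34460639e-02],
       [ 9.99999990e-01, -1.40109757e-04,  5.89069380e-06,
         6.08768447e-04],
       [-4.20508682e-05, -2.59525186e-01,  9.65736339e-01,
         1.96515458e-02],
       [ 0.00000000e+00,  0.00000000e+00,  0.00000000e+00,
         1.00000000e+00]])}
```

View pics/top0.png

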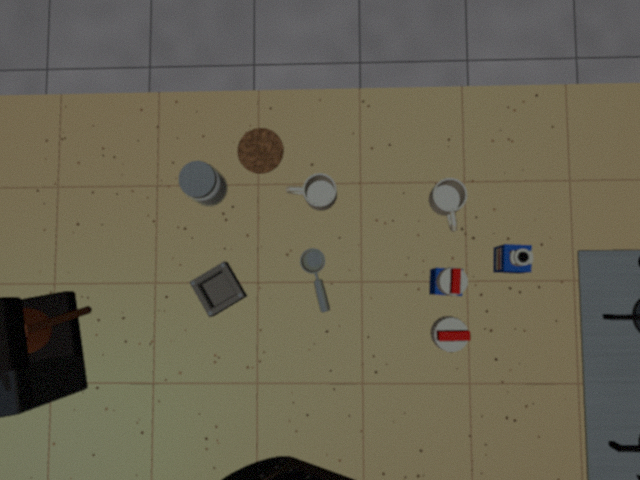

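View pics/side0.png

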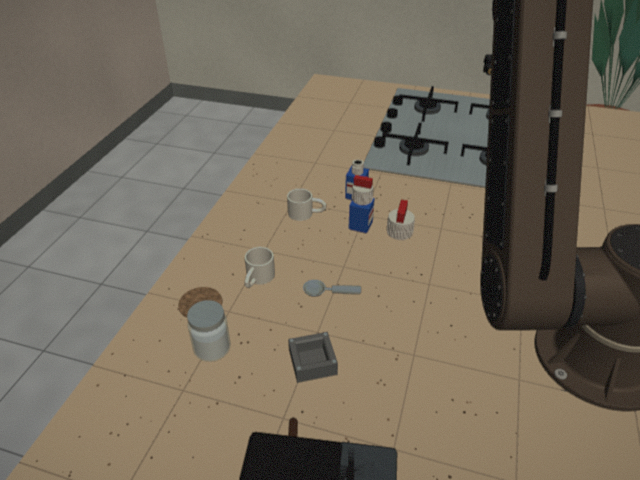

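The top picture shows the capped blue bottle at about (447,281) and the bare-neck look-alike to its right at (515,258). The big cap is at (451,335), the grey holder at (218,289), the cups at (320,191) and (449,197), the teaspoon at (316,280) and the jar at (200,182). The side view agrees. Next I measure.

```bash
cat > h.py <<'E'
import numpy as np, cv2
from cell import arm
from scipy.spatial.transform import Rotation as R
def cam(n,obs=None):
    c=arm.get_calibration(n); K=np.array(c["mtx"])
    if n=="wrist":
        o=obs or arm.get_obs(); T=np.eye(4); T[:3,:3]=R.from_rotvec(o["tcp_rot"]).as_matrix(); T[:3,3]=o["ee_pos"]
        T=T@np.array(c["tool_from_camera"]); return K,T[:3,:3],T[:3,3]
    r=np.array(c["rotation"]); M=R.from_rotvec(r).as_matrix() if r.size==3 else r
    return K,M,np.array(c["xyz"])
def onz(C,px,z):
    K,M,t=C; px=np.atleast_2d(np.asarray(px,float)); d=(np.c_[px,np.ones(len(px))]@np.linalg.inv(K).T)@M.T
    return t+d*((z-t[2])/d[:,2])[:,None]
def proj(C,P):
    K,M,t=C; p=(np.atleast_2d(P)-t)@M; p=p@K.T; return p[:,:2]/p[:,2:]
def rect(mask,C,z):
    c=max(cv2.findContours(mask.astype(np.uint8),cv2.RETR_EXTERNAL,cv2.CHAIN_APPROX_NONE)[0],key=cv2.contourArea)
    w=onz(C,c[:,0,:],z)[:,:2].astype(np.float32)*1000
    return cv2.minAreaRect(w)
E
python3 - <<'E'
from h import *
for n in("top","side"):
    arm.get_image(n); C=cam(n)
    for name in("bottle_mid","cap_grip","cap","well","cup_a","sugar_jar","teaspoon"):
        for d in arm.search_frame(n,name): print(n,name,round(d["p"],2),np.round(C[1]@d["centre"]+C[2],3), proj(C,C[1]@d["centre"]+C[2]).round(0))
C=cam("top"); im=arm.get_image("top")
hsv=cv2.cvtColor(im,cv2.COLOR_RGB2HSV)
red=((hsv[...,0]<8)|(hsv[...,0]>172))&(hsv[...,1]>150)&(hsv[...,2]>60)
red[:, :400]=0
n,l,s,c=cv2.connectedComponentsWithStats(red.astype(np.uint8))
for i in range(1,n):
    if s[i,4]>50: print("red",c[i],s[i],rect(l==i,C,.15))
E
```

```text
top bottle_mid 0.68 [ 0.588 -0.38   0.082] [[512. 259.]]
top bottle_mid 0.59 [ 0.544 -0.234  0.067] [[432. 284.]]
top cap_grip 0.79 [ 0.545 -0.255  0.127] [[449. 283.]]
top cap_grip 0.65 [ 0.453 -0.264  0.048] [[447. 332.]]
top cap 0.83 [ 0.452 -0.269  0.057] [[450. 333.]]
top cap 0.81 [ 0.547 -0.253  0.127] [[447. 282.]]
top well 0.64 [0.539 0.181 0.042] [[215. 288.]]
top cup_a 0.95 [ 0.711 -0.277  0.02 ] [[448. 200.]]
top cup_a 0.69 [ 0.725 -0.019  0.014] [[318. 195.]]
top cup_a 0.38 [ 0.547 -0.242  0.069] [[436. 282.]]
top sugar_jar 0.69 [0.739 0.199 0.104] [[199. 180.]]
top sugar_jar 0.54 [ 0.579 -0.015  0.017] [[316. 267.]]
top teaspoon 0.88 [ 0.577 -0.014  0.018] [[316. 268.]]
side bottle_mid 0.85 [ 0.547 -0.239  0.046] [[359. 219.]]
side bottle_mid 0.76 [ 0.595 -0.377  0.085] [[355. 173.]]
side bottle_mid 0.25 [ 0.547 -0.251  0.127] [[362. 189.]]
side cap_grip 0.93 [ 0.544 -0.254  0.13 ] [[364. 187.]]
side cap_grip 0.67 [ 0.45  -0.25   0.045] [[399. 223.]]
side cap 0.89 [ 0.443 -0.248  0.051] [[402. 222.]]
side cap 0.82 [ 0.545 -0.254  0.129] [[363. 188.]]
side well 0.6 [0.538 0.179 0.026] [[312. 354.]]
side cup_a 0.75 [ 0.726 -0.007  0.038] [[257. 268.]]
side cup_a 0.62 [ 0.712 -0.263  0.034] [[299. 206.]]
side sugar_jar 0.71 [0.732 0.219 0.081] [[208. 328.]]
red [455.26153846 280.64615385] [451 269   9  24 195] ((548.4457397460938, -261.581787109375), (13.644619941711426, 39.743961334228516), 88.61053466796875)
red [453.48109966 335.14776632] [438 331  32  10 291] ((454.68475341796875, -256.8236083984375), (52.71449279785156, 15.227971076965332), 89.89337921142578)
```

```bash
cat >> h.py <<'E'
def tgt(pos,yaw,o=None):
    "shift & turn in current tool axes to reach pointing-down pose; yaw deg of tool x"
    o=o or arm.get_obs(); M=R.from_rotvec(o["tcp_rot"]); a=np.radians(yaw)
    T=np.array([[np.cos(a),np.sin(a),0],[np.sin(a),-np.cos(a),0],[0,0,-1]])
    s=M.inv().apply(np.array(pos)-o["ee_pos"]); w=(M.inv()*R.from_matrix(T)).as_rotvec()
    print("shift",s.round(4),"turn",w.round(4),"t",round(o["t"],2)); return s,w
def where():
    o=arm.get_obs(); M=R.from_rotvec(o["tcp_rot"]).as_matrix()
    print("t %.2f"%o["t"],"pos",o["ee_pos"].round(4),"yaw %.2f"%np.degrees(np.arctan2(M[1,0],M[0,0])),"z",M[:,2].round(4),"F",np.round(o["contact_force"],1),"w %.4f"%o["gripper_width"],"j",o["joint_positions"].round(2)); return o
E
python3 -c "
from h import *
tgt([.56,.18,.40],0)"
```

```text
shift [ 0.5844 -0.5582  0.0047] turn [1.000e-04 0.000e+00 4.248e-01] t 0.95
```

Call:
play_rows --moves '[[0, [0.03, -0.03, 0], [0, 0, 0.1]], [0, [0.065, -0.062, 0], [0, 0, 0.2]], [0, [0.1, -0.095, 0], [0, 0, 0.3]], [0, [0.135, -0.13, 0], [0, 0, 0.42]], [0, [0.17, -0.162, 0], [0, 0, 0.425]], [0, [0.205, -0.195, 0], [0, 0, 0.425]], [0, [0.24, -0.23, 0], [0, 0, 0.425]], [0, [0.275, -0.262, 0], [0, 0, 0.425]], [0, [0.31, -0.295, 0], [0, 0, 0.425]], [0, [0.345, -0.33, 0], [0, 0, 0.425]]]'

```text
t: 1.95
ee_pos: [0.4363, -0.1248, 0.405]
tcp_rot: [3.141, -0.001, 0.001]
contact_force: [1.4, 0.1, -0.0]
gripper_width: 0.095
```

```bash
python3 -c "
from h import *
where();tgt([.56,.18,.40],0)"
```

```text
t 1.95 pos [ 0.4363 -0.1248  0.405 ] yaw -0.03 z [ 9.e-04 -5.e-04 -1.e+00] F [ 1.4  0.1 -0. ] w 0.0950 j [-0.42  0.25  1.96 -0.    0.93  1.15]
shift [ 0.1235 -0.3049  0.005 ] turn [ 0.0005 -0.0009 -0.0005] t 1.95
```

Call:
play_rows --moves '[[0, [0.018, -0.045, 0], [0, 0, 0]], [0, [0.036, -0.09, 0], [0, 0, 0]], [0, [0.055, -0.135, 0], [0, 0, 0]], [0, [0.073, -0.18, 0], [0, 0, 0]], [0, [0.09, -0.225, 0], [0, 0, 0]], [0, [0.109, -0.27, 0], [0, 0, 0]], [0, [0.124, -0.305, 0.005], [0, 0, 0]], [0, [0.124, -0.305, 0.005], [0, 0, 0]], [0, [0.124, -0.305, 0.005], [0, 0, 0]]]'

```text
t: 2.85
ee_pos: [0.5604, 0.1807, 0.3995]
tcp_rot: [3.141, 0.002, -0.0]
contact_force: [-0.1, -0.4, -0.5]
gripper_width: 0.0953
```

```bash
python3 -c "
from h import *
where();im=arm.get_image('wrist');cv2.imwrite('pics/w1.png',im[:,:,::-1])"
```

```text
t 2.85 pos [0.5604 0.1807 0.3995] yaw 0.06 z [-1.e-04 -8.e-04 -1.e+00] F [-0.1 -0.4 -0.5] w 0.0953 j [ 0.2   0.44  1.66 -0.    1.04  1.77]
```

View pics/w1.png

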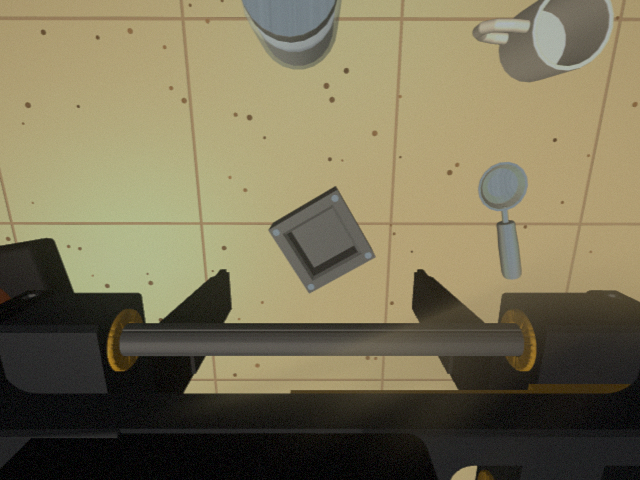

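Run:
```python
from h import *
im=cv2.imread('pics/w1.png')
cr=cv2.resize(im[175:305,255:390],None,fx=5.5,fy=4.6*5.5/4.6*.8,interpolation=cv2.INTER_CUBIC)
cr=cv2.resize(im[175:305,255:390],None,fx=4.5,fy=4.5,interpolation=cv2.INTER_CUBIC); cv2.imwrite('pics/w1c.png',cr)
hsv=cv2.cvtColor(im,cv2.COLOR_BGR2HSV)
m=(hsv[...,1]<70); m[:175]=0;m[305:]=0;m[:,:255]=0;m[:,390:]=0
C=cam('wrist'); print(C[2])
for z in(.036,): print(rect(m,C,z), m.sum())
c=max(cv2.findContours(m.astype(np.uint8),cv2.RETR_EXTERNAL,cv2.CHAIN_APPROX_NONE)[0],key=cv2.contourArea)
print(cv2.boxPoints(cv2.minAreaRect(c)))
```

```text
[0.6339337  0.17939264 0.38014912]
((539.1325073242188, 179.4762725830078), (84.37214660644531, 81.0688705444336), 30.439380645751953) 6348
[[265.42462 226.31604]
 [334.8369  185.57402]
 [376.23376 256.10196]
 [306.82147 296.844  ]]
```

View pics/w1c.png

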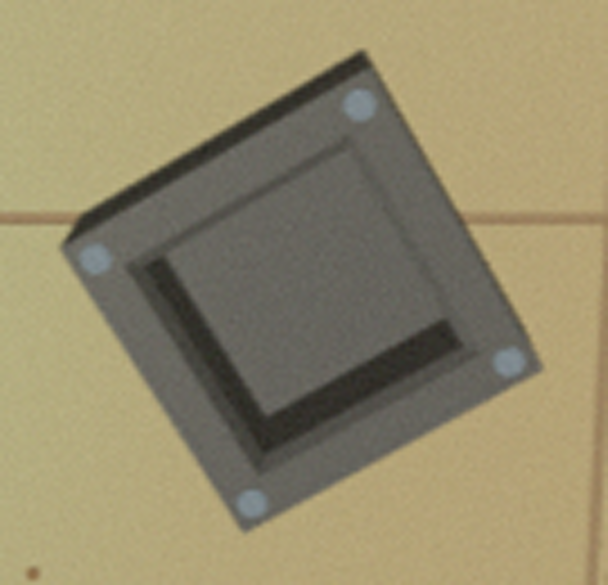

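Run:
```python
from h import *
C=cam('wrist')
for q in ([(360,103),(95,260),(252,503),(509,361)],[(348,140),(132,267),(262,468),(475,350)],[(372,68),(62,247),(245,530),(541,369)]):
    p=(np.array(q,float)+.5)/4.5-.5+[255,175]
    w=onz(C,p,.036)[:,:2]; e=np.roll(w,-1,0)-w
    print(w.mean(0).round(4), (np.linalg.norm(e,axis=1)*1000).round(1), (np.degrees(np.arctan2(e[:,1],e[:,0]))%90).round(1))
tgt([.57,-.255,.44],0)
```

```text
[0.5372 0.1784] [68.8 68.  68.4 68.4] [30.9 30.7 30.5 30.3]
[0.5376 0.1783] [56.2 56.2 56.5 56.5] [30.8 30.9 30.5 31.2]
[0.5377 0.1782] [79.6 79.3 78.7 79.1] [30.1 30.5 30.3 29.9]
shift [ 0.0098  0.4349 -0.0399] turn [ 0.0008 -0.0002 -0.0002] t 2.9
```

Call:
play_rows --moves '[[0, [0, 0.045, -0.02], [0, 0, 0]], [0, [0, 0.09, -0.04], [0, 0, 0]], [0, [0, 0.135, -0.04], [0, 0, 0]], [0, [0, 0.18, -0.04], [0, 0, 0]], [0, [-0.002, 0.225, -0.04], [0, 0, 0]], [0, [-0.004, 0.27, -0.04], [0, 0, 0]], [0, [-0.006, 0.315, -0.04], [0, 0, 0]], [0, [-0.008, 0.36, -0.04], [0, 0, 0]], [0, [-0.01, 0.405, -0.04], [0, 0, 0]], [0, [-0.01, 0.438, -0.04], [0, 0, 0]]]'

```text
t: 3.9
ee_pos: [0.5484, -0.2616, 0.4406]
tcp_rot: [3.14, -0.005, 0.001]
contact_force: [0.8, 1.2, 0.5]
gripper_width: 0.095
```

Call:
play_rows --moves '[[0, [0, 0, 0], [0, 0, 0]], [0, [0, 0, 0], [0, 0, 0]]]'

```text
t: 4.1
ee_pos: [0.5471, -0.2629, 0.4408]
tcp_rot: [3.14, -0.01, 0.001]
contact_force: [0.5, 0.8, -0.7]
gripper_width: 0.0953
```

Run:
```python
from h import *
where();im=arm.get_image('wrist');cv2.imwrite('pics/w2.png',im[:,:,::-1])
C=cam('wrist')
hsv=cv2.cvtColor(im,cv2.COLOR_RGB2HSV)
red=((hsv[...,0]<8)|(hsv[...,0]>172))&(hsv[...,1]>150)&(hsv[...,2]>60)
n,l,s,c=cv2.connectedComponentsWithStats(red.astype(np.uint8))
for i in range(1,n):
    if s[i,4]>50: print("red",c[i],s[i],rect(l==i,C,.15))
```

```text
t 4.10 pos [ 0.5471 -0.2629  0.4408] yaw -0.37 z [ 4.0e-04 -1.2e-03 -1.0e+00] F [ 0.5  0.8 -0.7] w 0.0953 j [-0.56  0.43  1.56 -0.    1.15  1.02]
red [321.33812155 236.69171271] [312 208  19  57 905] ((550.6930541992188, -262.49176025390625), (13.194573402404785, 46.56785583496094), 86.98057556152344)
red [329.19362364 307.32348367] [ 303  294   53   27 1286] ((489.42626953125, -268.55841064453125), (23.47791290283203, 44.16069412231445), 1.2705919742584229)
```

View pics/w2.png

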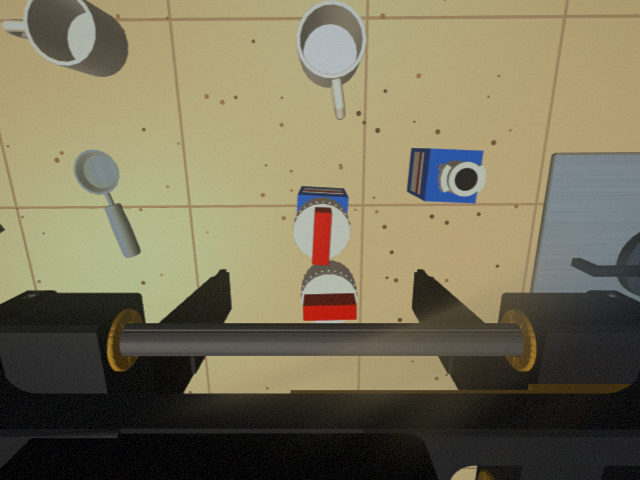

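The wrist picture shows the bar upright in the image at (321,237), about 3° off world x. The larger loose cap is at (329,300), clear of the grasp.

```bash
python3 -c "
from h import *
tgt([.549,-.2625,.318],-3)"
```

```text
shift [0.0015 0.0005 0.1228] turn [ 0.0011 -0.0004  0.0475] t 4.15
```

Call:
play_rows --moves '[[0, [0.001, 0, 0.03], [0, 0, 0.02]], [0, [0.002, 0, 0.06], [0, 0, 0.047]], [0, [0.002, 0, 0.09], [0, 0, 0.047]], [0, [0.002, 0, 0.11], [0, 0, 0.047]], [0, [0.002, 0, 0.12], [0, 0, 0.047]], [0, [0.002, 0, 0.122], [0, 0, 0.047]], [0, [0.002, 0, 0.122], [0, 0, 0.047]]]'

```text
t: 4.85
ee_pos: [0.5497, -0.2616, 0.3196]
tcp_rot: [3.139, -0.081, 0.002]
contact_force: [-0.4, 0.0, 0.2]
gripper_width: 0.0953
```

Run:
```python
from h import *
where();im=arm.get_image('wrist');cv2.imwrite('pics/w3.png',im[:,:,::-1])
```

```text
t 4.85 pos [ 0.5497 -0.2616  0.3196] yaw -2.94 z [ 0.0011 -0.0015 -1.    ] F [-0.4  0.   0.2] w 0.0953 j [-0.55  0.56  1.69 -0.    0.89  1.07]
```

View pics/w3.png

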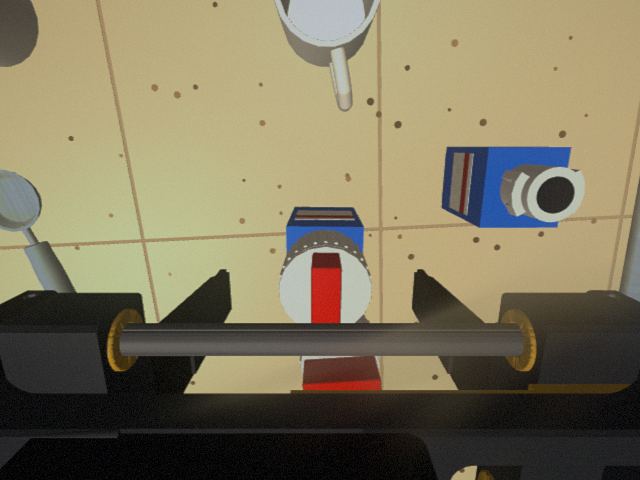

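The bar stands upright between the open fingers at (326,290), with the fingers level with it. Now I check its far end numerically.

Run:
```python
from h import *
C=cam('wrist'); print(onz(C,[(312,268),(326,269),(340,269)],.15).round(4)); print(onz(C,[(325,247)],.126+.0))
```

```text
[[ 0.5701 -0.2593  0.15  ]
 [ 0.5693 -0.2656  0.15  ]
 [ 0.569  -0.2719  0.15  ]]
[[ 0.57274517 -0.26555629  0.126     ]]
```

Call:
play_rows --moves '[[0.4, [-0.002, 0.003, 0.001], [0, 0, 0]], [0.7, [-0.002, 0.003, 0.002], [0, 0, 0]], [1, [-0.002, 0.003, 0.002], [0, 0, 0]], [1, [-0.002, 0.003, 0.002], [0, 0, 0]], [1, [-0.002, 0.003, 0.002], [0, 0, 0]], [1, [-0.002, 0.003, 0.002], [0, 0, 0]], [1, [-0.002, 0.003, 0.002], [0, 0, 0]], [1, [-0.002, 0.003, 0.002], [0, 0, 0]]]' --squeeze 40

```text
t: 5.7
ee_pos: [0.5476, -0.2646, 0.3179]
tcp_rot: [3.139, -0.081, 0.003]
contact_force: [0.2, -0.5, 0.5]
gripper_width: 0.0364
```

Run:
```python
from h import *
where();im=arm.get_image('wrist');cv2.imwrite('pics/w4.png',im[:,:,::-1])
```

```text
t 5.70 pos [ 0.5476 -0.2646  0.3179] yaw -2.95 z [ 0.0017 -0.0018 -1.    ] F [ 0.2 -0.5  0.5] w 0.0364 j [-0.56  0.56  1.69 -0.    0.88  1.06]
```

View pics/w4.png

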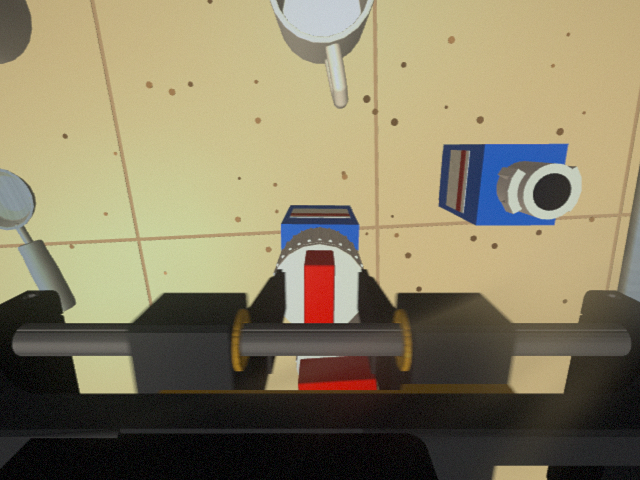

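The fingers are still closing; the bar at (320,290) is centred between them. I'll continue.

Call:
play_rows --moves '[[1, [0, 0, 0], [0, 0, 0]], [1, [0, 0, 0], [0, 0, 0]], [1, [0, 0, 0], [0, 0, 0]], [1, [0, 0, 0], [0, 0, 0]], [1, [0, 0, 0], [0, 0, 0]]]'

```text
t: 6.25
ee_pos: [0.5476, -0.2646, 0.318]
tcp_rot: [3.139, -0.081, 0.003]
contact_force: [-0.5, 0.3, -0.0]
gripper_width: 0.0138
```

Call:
play_rows --moves '[[1, [0, 0, -0.005], [0, 0, 0]], [1, [0, 0, -0.015], [0, 0, 0]], [1, [0, 0, -0.03], [0, 0, 0]], [1, [0, 0, -0.05], [0, 0, 0]], [1, [0, 0, -0.07], [0, 0, 0]], [1, [0, 0, -0.09], [0, 0, 0]], [1, [0, 0, -0.1], [0, 0, 0]], [1, [0, 0, -0.1], [0, 0, 0]], [1, [0, 0, -0.1], [0, 0, 0]]]'

```text
t: 7.15
ee_pos: [0.5473, -0.2643, 0.4174]
tcp_rot: [3.139, -0.081, 0.002]
contact_force: [-0.8, -0.4, -3.3]
gripper_width: 0.0137
```

Run:
```python
from h import *
where();
for n in('wrist','side'):
    im=arm.get_image(n);cv2.imwrite(f'pics/{n}5.png',im[:,:,::-1])
tgt([.5375,.1783,.42],30.6)
```

```text
t 7.15 pos [ 0.5473 -0.2643  0.4174] yaw -2.95 z [ 0.001  -0.0013 -1.    ] F [-0.8 -0.4 -3.3] w 0.0137 j [-0.56  0.45  1.59 -0.    1.1   1.06]
shift [-0.0326 -0.4416 -0.0035] turn [ 0.0008 -0.     -0.5856] t 7.25
```

View pics/wrist5.png

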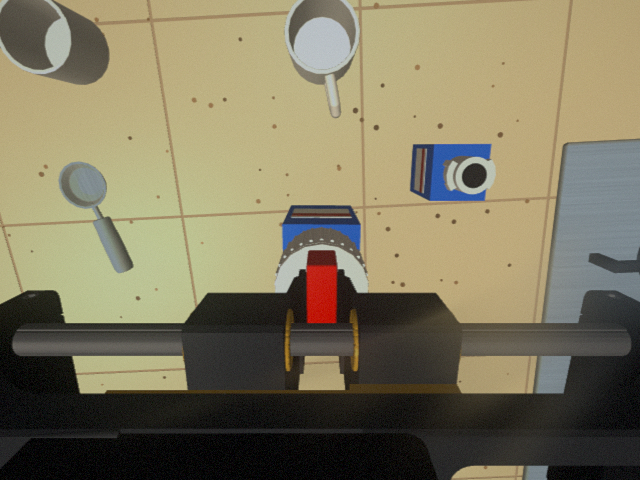

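View pics/side5.png

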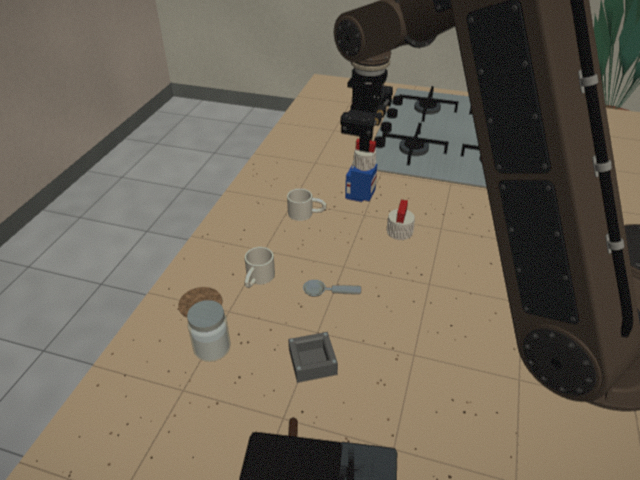

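The bottle hangs upright from the bar in both views: bar at (322,290) in the wrist image, and in the side image the bottle is lifted at (362,175).

Run:
```python
from h import *
o=arm.get_obs();C=cam('wrist'); M=R.from_rotvec(o["tcp_rot"])
w=onz(C,[(307,265),(322,265),(337,265)],o["ee_pos"][2]-.168)
print(M.inv().apply(w-o["ee_pos"]).round(4))
im=cv2.imread('pics/wrist5.png'); cv2.imwrite('pics/w5c.png',cv2.resize(im[195:335,260:390],None,fx=4,fy=4,interpolation=cv2.INTER_CUBIC))
```

```text
[[ 0.022  -0.006   0.168 ]
 [ 0.022   0.0007  0.168 ]
 [ 0.022   0.0074  0.168 ]]
```

View pics/w5c.png

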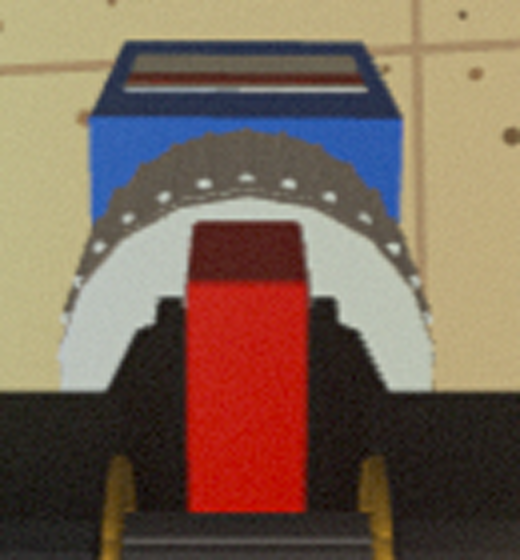

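Run:
```python
from h import *
o=arm.get_obs();C=cam('wrist'); M=R.from_rotvec(o["tcp_rot"])
for px,h in(([(282.5,224.2),(360.7,224.2)],.238),([(291,205.6),(351,205.6)],.312)):
  w=onz(C,px,o["ee_pos"][2]-h); print(M.inv().apply(w-o["ee_pos"]).round(4))
```

```text
[[ 0.0251 -0.0243  0.238 ]
 [ 0.0251  0.0254  0.238 ]]
[[ 0.0246 -0.0251  0.312 ]
 [ 0.0246  0.0253  0.312 ]]
```

Call:
play_rows --moves '[[1, [-0.001, -0.015, 0], [0, 0, -0.03]], [1, [-0.003, -0.045, 0], [0, 0, -0.08]], [1, [-0.006, -0.085, 0], [0, 0, -0.14]], [1, [-0.009, -0.125, 0], [0, 0, -0.2]], [1, [-0.012, -0.165, 0], [0, 0, -0.26]], [1, [-0.015, -0.205, 0], [0, 0, -0.32]], [1, [-0.018, -0.245, 0], [0, 0, -0.38]], [1, [-0.021, -0.285, 0], [0, 0, -0.44]], [1, [-0.024, -0.325, 0], [0, 0, -0.5]], [1, [-0.027, -0.365, 0], [0, 0, -0.56]]]'

```text
t: 8.25
ee_pos: [0.5384, 0.1038, 0.4161]
tcp_rot: [3.039, 0.796, -0.002]
contact_force: [1.2, 0.5, -4.1]
gripper_width: 0.0142
```

Run:
```python
from h import *
where()
tgt([.5375,.1783,.42],30.6)
```

```text
t 8.25 pos [0.5384 0.1038 0.4161] yaw 29.36 z [-9.e-04 -7.e-04 -1.e+00] F [ 1.2  0.5 -4.1] w 0.0142 j [ 0.07  0.37  1.73 -0.    1.04  1.13]
shift [ 0.0357 -0.0654 -0.0039] turn [ 0.0002  0.0011 -0.0217] t 8.25
```

Call:
play_rows --moves '[[1, [0.016, -0.03, 0], [0, 0, -0.02]], [1, [0.028, -0.052, 0], [0, 0, -0.022]], [1, [0.0355, -0.065, 0], [0, 0, -0.022]], [1, [0.0355, -0.065, 0], [0, 0, -0.022]], [1, [0.0355, -0.065, 0], [0, 0, -0.022]]]'

```text
t: 8.75
ee_pos: [0.5373, 0.1776, 0.4157]
tcp_rot: [3.029, 0.83, -0.003]
contact_force: [0.0, -0.3, -3.5]
gripper_width: 0.0136
```

Run:
```python
from h import *
where()
tgt([.5375,.1783,.37],30.6)
for n in('wrist','side','top'):
    im=arm.get_image(n);cv2.imwrite(f'pics/{n}6.png',im[:,:,::-1])
```

```text
t 8.75 pos [0.5373 0.1776 0.4157] yaw 30.66 z [-0.0016 -0.0011 -1.    ] F [ 0.  -0.3 -3.5] w 0.0136 j [ 0.2   0.4   1.69 -0.    1.06  1.24]
shift [ 0.0006 -0.0005  0.0457] turn [0.0002 0.0019 0.001 ] t 8.75
```

View pics/wrist6.png

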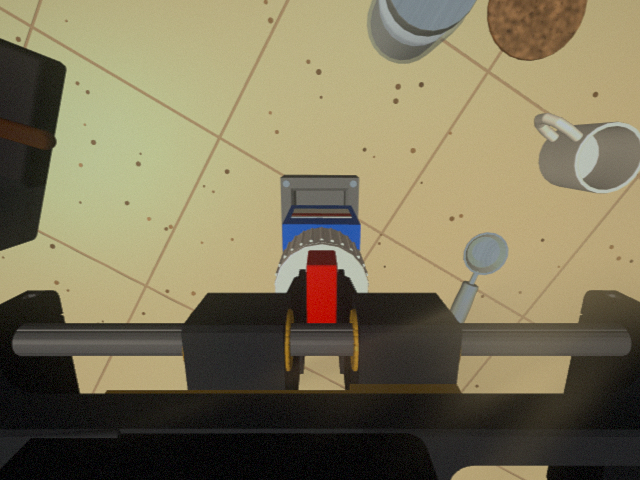

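View pics/side6.png

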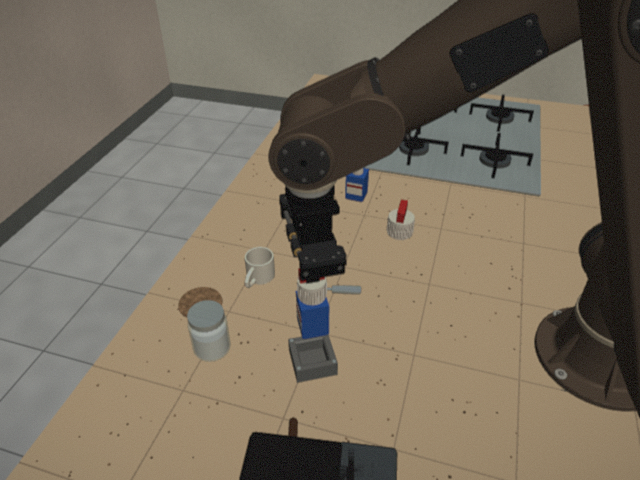

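The wrist image shows the holder's far edge lying level at row 176, with screws at about (286,184) and (354,184), and the bottle squarely in front of it. I check the offset in tool axes.

Run:
```python
from h import *
im=cv2.imread('pics/wrist6.png'); cv2.imwrite('pics/w6c.png',cv2.resize(im[165:265,265:375],None,fx=5.4,fy=5.4,interpolation=cv2.INTER_CUBIC))
```

```text
(no output)
```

View pics/w6c.png

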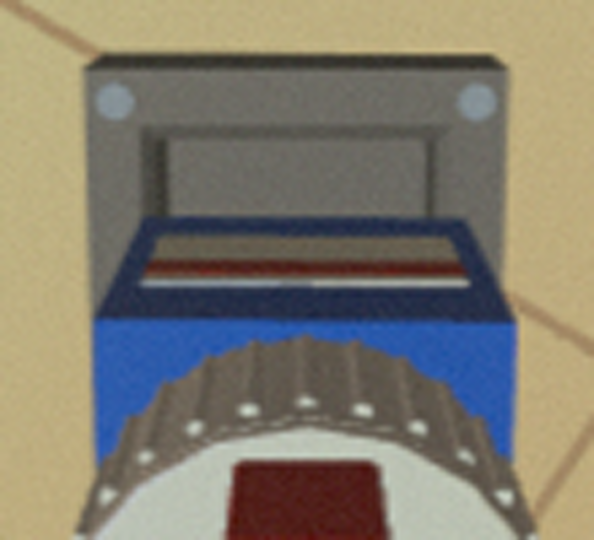

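Run:
```python
from h import *
o=arm.get_obs();C=cam('wrist'); M=R.from_rotvec(o["tcp_rot"]); f=lambda q:(np.array(q,float)+.5)/5.4-.5+[265,165]
for n,q,z in(("rim",[(86,68),(508,68)],.036),("screws",[(115,101),(477,101)],.036),("well",[(142,128),(448,128)],.036),("foot",[(142,218),(467,218)],o["ee_pos"][2]-.312),("body",[(97,319),(516,321)],o["ee_pos"][2]-.238)):
  w=onz(C,f(q),z); t=M.inv().apply(w-o["ee_pos"]);print(n,t.round(4).tolist(), t.mean(0)[:2].round(4))
```

```text
rim [[0.042, -0.0406, 0.3799], [0.042, 0.0386, 0.3799]] [ 0.042 -0.001]
screws [[0.0358, -0.0354, 0.3799], [0.0358, 0.0329, 0.3799]] [ 0.0358 -0.0012]
well [[0.0308, -0.0304, 0.3799], [0.0307, 0.0275, 0.3799]] [ 0.0308 -0.0014]
foot [[0.0249, -0.0248, 0.312], [0.0248, 0.0257, 0.312]] [0.0249 0.0004]
body [[0.0251, -0.024, 0.238], [0.0249, 0.0254, 0.238]] [0.025  0.0007]
```

Call:
play_rows --moves '[[1, [0.0015, -0.0015, 0.02], [0, 0.002, 0]], [1, [0.0015, -0.0015, 0.04], [0, 0.002, 0]], [1, [0.0015, -0.0015, 0.053], [0, 0.002, 0]], [1, [0.0015, -0.0015, 0.058], [0, 0.002, 0]], [1, [0.0015, -0.0015, 0.06], [0, 0.002, 0]], [1, [0.0015, -0.0015, 0.063], [0, 0.002, 0]], [1, [0.0015, -0.0015, 0.066], [0, 0.002, 0]]]'

```text
t: 9.6
ee_pos: [0.5381, 0.1788, 0.3505]
tcp_rot: [3.03, 0.828, 0.003]
contact_force: [0.8, 0.3, -4.1]
gripper_width: 0.0138
```

Run:
```python
from h import *
o=where();print(o["torque"].round(2))
tgt([.5378,.1798,.32],30.6)
```

```text
t 9.60 pos [0.5381 0.1788 0.3505] yaw 30.55 z [ 1.9e-03  4.0e-04 -1.0e+00] F [ 0.8  0.3 -4.1] w 0.0138 j [ 0.2   0.47  1.76 -0.    0.9   1.24]
[ 0.   -0.05  0.03]
shift [ 0.0001 -0.001   0.0305] turn [ 0.0006 -0.0018 -0.0009] t 9.6
```

Call:
play_rows --moves '[[1, [0, -0.0008, 0.002], [0, -0.002, 0]], [1, [0, -0.0008, 0.005], [0, -0.002, 0]], [1, [0, -0.0008, 0.008], [0, -0.002, 0]], [1, [0, -0.0008, 0.01], [0, -0.002, 0]]]'

```text
t: 10.0
ee_pos: [0.5377, 0.1796, 0.3402]
tcp_rot: [3.03, 0.828, -0.0]
contact_force: [0.4, -0.9, -3.5]
gripper_width: 0.0138
```

Run:
```python
from h import *
o=where();print(o["torque"].round(2))
tgt([.5378,.1798,.32],30.6)
```

```text
t 10.00 pos [0.5377 0.1796 0.3402] yaw 30.55 z [-1.e-04 -7.e-04 -1.e+00] F [ 0.4 -0.9 -3.5] w 0.0138 j [ 0.21  0.48  1.77 -0.    0.88  1.24]
[0.   0.01 0.01]
shift [ 0.0002 -0.0002  0.0202] turn [ 0.0006  0.0004 -0.0008] t 10.0
```

The foot is 14 mm into the well with no side load.

Call:
play_rows --moves '[[1, [0, 0, 0.004], [0, 0, 0]], [1, [0, 0, 0.008], [0, 0, 0]], [1, [0, 0, 0.012], [0, 0, 0]], [1, [0, 0, 0.015], [0, 0, 0]], [1, [0, 0, 0.016], [0, 0, 0]], [1, [0, 0, 0.017], [0, 0, 0]]]'

```text
t: 10.6
ee_pos: [0.5378, 0.1796, 0.3236]
tcp_rot: [3.03, 0.828, 0.001]
contact_force: [-2.3, 0.1, 5.8]
gripper_width: 0.0137
```

Run:
```python
from h import *
o=where();print(o["torque"].round(2))
for n in('wrist','side'):
    im=arm.get_image(n);cv2.imwrite(f'pics/{n}7.png',im[:,:,::-1])
```

```text
t 10.60 pos [0.5378 0.1796 0.3236] yaw 30.55 z [ 6.e-04 -4.e-04 -1.e+00] F [-2.3  0.1  5.8] w 0.0137 j [ 0.21  0.51  1.79 -0.    0.85  1.24]
[ 0.    0.45 -0.03]
```

View pics/wrist7.png

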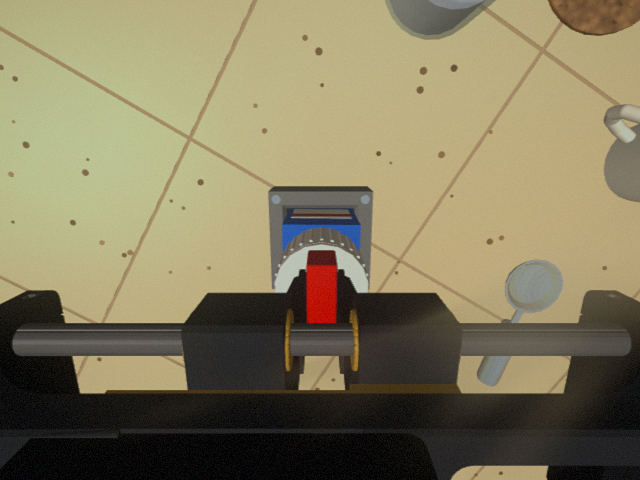

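View pics/side7.png

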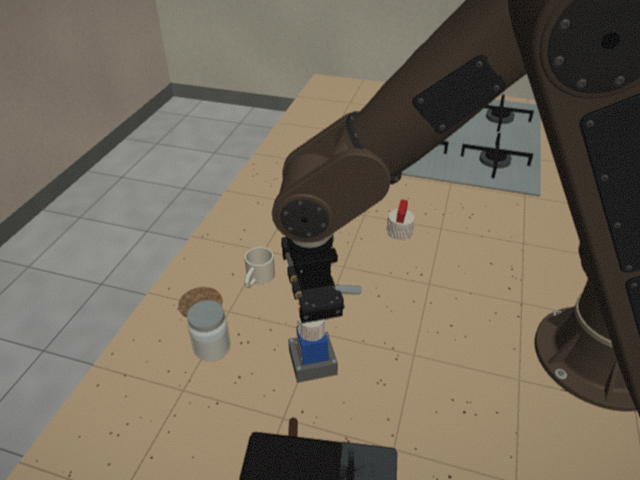

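The bottle is seated: the TCP is at 0.3236 where floor contact was expected at 0.324, and the force rises. Now I press.

Call:
play_rows --moves '[[1, [0, 0, 0.001], [0, 0, 0]], [1, [0, 0, 0.002], [0, 0, 0]], [1, [0, 0, 0.003], [0, 0, 0]], [1, [0, 0, 0.004], [0, 0, 0]], [1, [0, 0, 0.004], [0, 0, 0]]]' --squeeze 55

```text
t: 11.2
ee_pos: [0.5378, 0.1797, 0.3205]
tcp_rot: [3.03, 0.828, 0.002]
contact_force: [-1.3, -0.3, 8.0]
gripper_width: 0.0138
```

Call:
play_rows --moves '[[1, [0, 0, 0.001], [0, 0, 0]], [1, [0, 0, 0.002], [0, 0, 0]], [1, [0, 0, 0.002], [0, 0, 0]]]'

```text
t: 11.5
ee_pos: [0.5377, 0.1797, 0.3193]
tcp_rot: [3.03, 0.828, 0.004]
contact_force: [-2.5, 0.2, 8.7]
gripper_width: 0.0138
```

Call:
play_rows --moves '[[1, [0, 0, 0.001], [0, 0, 0]], [1, [0, 0, 0.002], [0, 0, 0]], [1, [0, 0, 0.003], [0, 0, 0]], [1, [0, 0, 0.003], [0, 0, 0]]]'

```text
t: 11.9
ee_pos: [0.5377, 0.1798, 0.3174]
tcp_rot: [3.03, 0.828, 0.006]
contact_force: [-3.4, -0.2, 10.5]
gripper_width: 0.0139
```

Run:
```python
from h import *
o=where();print(o["torque"].round(2))
```

```text
t 11.90 pos [0.5377 0.1798 0.3174] yaw 30.56 z [ 3.8e-03  3.0e-04 -1.0e+00] F [-3.4 -0.2 10.5] w 0.0139 j [ 0.21  0.51  1.8  -0.    0.83  1.24]
[-0.06  0.71  0.03]
```

Call:
play_rows --moves '[[1, [0, 0, 0.0015], [0.0017, -0.0034, 0]], [1, [0, 0, 0.0016], [0.0017, -0.0034, 0]], [1, [0, 0, 0.0016], [0.0017, -0.0034, -0.05]], [1, [0, 0, 0.0016], [0.0017, -0.0034, -0.12]], [1, [0, 0, 0.0016], [0.0017, -0.0034, -0.2]], [1, [0, 0, 0.0016], [0.0017, -0.0034, -0.3]]]'

```text
t: 12.5
ee_pos: [0.538, 0.1798, 0.3171]
tcp_rot: [2.87, 1.276, 0.004]
contact_force: [-1.8, -0.4, 11.2]
gripper_width: 0.0135
```

Run:
```python
from h import *
o=where();print(o["torque"].round(2))
im=arm.get_image('wrist');cv2.imwrite('pics/wrist8.png',im[:,:,::-1])
```

```text
t 12.50 pos [0.538  0.1798 0.3171] yaw 47.94 z [ 2.9e-03  1.0e-04 -1.0e+00] F [-1.8 -0.4 11.2] w 0.0135 j [ 0.21  0.51  1.8  -0.    0.83  0.94]
[-0.07  0.26 -0.06]
```

View pics/wrist8.png

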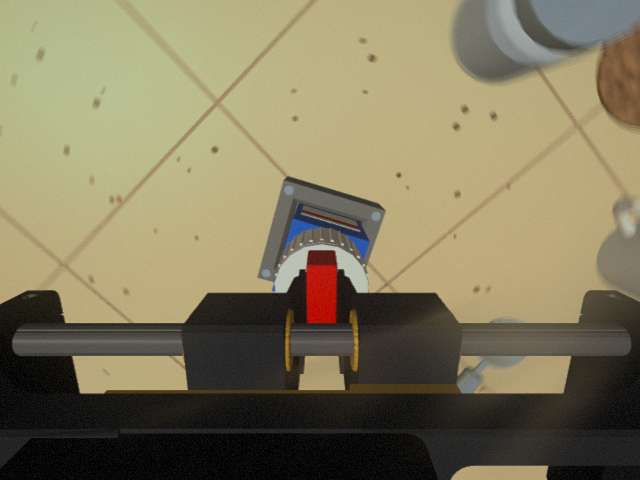

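The cap has turned 17° in the grasp while the bottle stays square in the holder (edges parallel around (330,220)). I continue to about 85°.

Call:
play_rows --moves '[[1, [0, 0, 0.0012], [0, 0, -0.1]], [1, [0, 0, 0.0014], [0, 0, -0.22]], [1, [0, 0, 0.0014], [0, 0, -0.34]], [1, [0, 0, 0.0014], [0, 0, -0.46]], [1, [0, 0, 0.0014], [0, 0, -0.58]], [1, [0, 0, 0.0014], [0, 0, -0.7]], [1, [0, 0, 0.0014], [0, 0, -0.82]], [1, [0, 0, 0.0014], [0, 0, -0.94]], [1, [0, 0, 0.0014], [0, 0, -1.06]], [1, [0, 0, 0.0014], [0, 0, -1.18]]]'

```text
t: 13.55
ee_pos: [0.5382, 0.18, 0.3171]
tcp_rot: [1.658, 2.664, 0.006]
contact_force: [-2.6, 0.1, 10.4]
gripper_width: 0.0136
```

Run:
```python
from h import *
o=where();print(o["torque"].round(2))
im=arm.get_image('wrist');cv2.imwrite('pics/wrist9.png',im[:,:,::-1])
```

```text
t 13.55 pos [0.5382 0.18   0.3171] yaw 116.22 z [ 5.5e-03  9.0e-04 -1.0e+00] F [-2.6  0.1 10.4] w 0.0136 j [ 0.21  0.51  1.8  -0.    0.83 -0.25]
[ 0.14  0.33 -0.07]
```

View pics/wrist9.png

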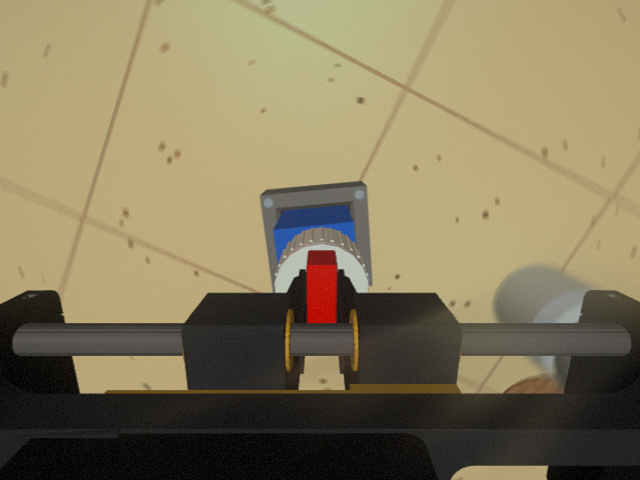

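Run:
```python
from h import *
tgt([.538,.1798,.327],116.2)
```

```text
shift [-0.0001 -0.0002 -0.0099] turn [0.0053 0.0017 0.008 ] t 13.6
```

Call:
play_rows --moves '[[1, [0, 0, -0.002], [0.003, 0.001, 0.005]], [1, [0, 0, -0.006], [0.003, 0.001, 0.005]], [1, [0, 0, -0.01], [0.003, 0.001, 0.005]], [1, [0, 0, -0.013], [0.003, 0.001, 0.005]], [1, [0, 0, -0.015], [0.003, 0.001, 0.005]]]'

```text
t: 14.1
ee_pos: [0.5381, 0.1799, 0.3322]
tcp_rot: [1.655, 2.668, 0.002]
contact_force: [0.3, 0.9, -0.6]
gripper_width: 0.0137
```

Run:
```python
from h import *
o=where();print(o["torque"].round(2))
tgt([.538,.1798,.38],116)
```

```text
t 14.10 pos [0.5381 0.1799 0.3322] yaw 116.37 z [ 2.3e-03  4.0e-04 -1.0e+00] F [ 0.3  0.9 -0.6] w 0.0137 j [ 0.21  0.49  1.78 -0.    0.86 -0.25]
[-0.02 -0.12  0.04]
shift [-0.0001 -0.     -0.0478] turn [0.0022 0.0007 0.0064] t 14.1
```

The force is now only the cap's weight, so the cap is free. I lift it clear.

Call:
play_rows --moves '[[1, [0, 0, -0.006], [0.002, 0.001, 0]], [1, [0, 0, -0.014], [0.002, 0.001, 0]], [1, [0, 0, -0.022], [0.002, 0.001, 0]], [1, [0, 0, -0.03], [0.002, 0.001, 0]], [1, [0, 0, -0.038], [0.002, 0.001, 0]], [1, [0, 0, -0.044], [0.002, 0.001, 0]], [1, [0, 0, -0.046], [0.002, 0.001, 0]], [1, [0, 0, -0.046], [0.002, 0.001, 0]], [1, [0, 0, -0.046], [0.002, 0.001, 0]]]'

```text
t: 15.0
ee_pos: [0.5379, 0.1799, 0.3779]
tcp_rot: [-1.656, -2.669, -0.0]
contact_force: [-0.0, 0.4, -1.4]
gripper_width: 0.0138
```

Run:
```python
from h import *
o=where();print(o["torque"].round(2))
for n in('wrist','side','top'):
    im=arm.get_image(n);cv2.imwrite(f'pics/{n}10.png',im[:,:,::-1])
im=cv2.imread('pics/side10.png'); cv2.imwrite('pics/s10c.png',cv2.resize(im[240:400,240:410],None,fx=3.5,fy=3.5,interpolation=cv2.INTER_CUBIC))
```

```text
t 15.00 pos [0.5379 0.1799 0.3779] yaw 116.37 z [-2.e-04  3.e-04 -1.e+00] F [-0.   0.4 -1.4] w 0.0138 j [ 0.21  0.44  1.73  0.    0.97 -0.25]
[-0.   -0.13  0.03]
```

View pics/wrist10.png

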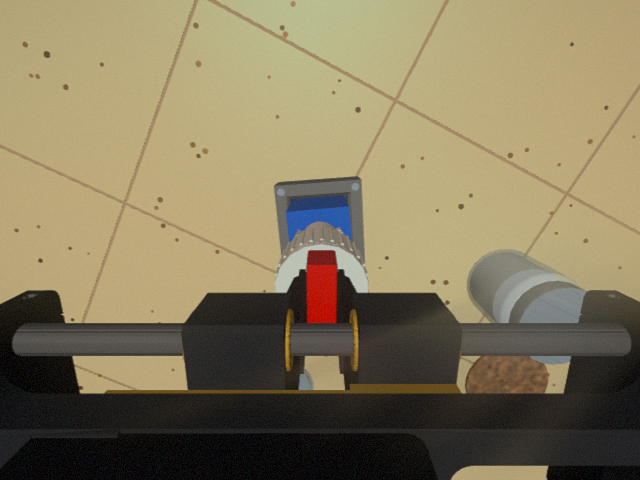

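View pics/s10c.png

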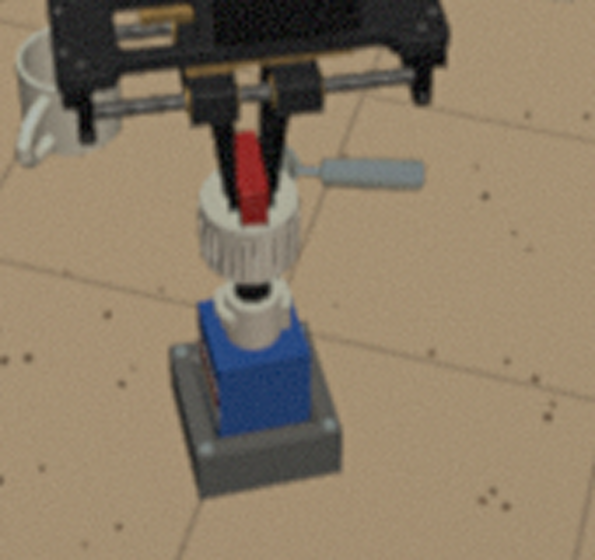

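View pics/top10.png

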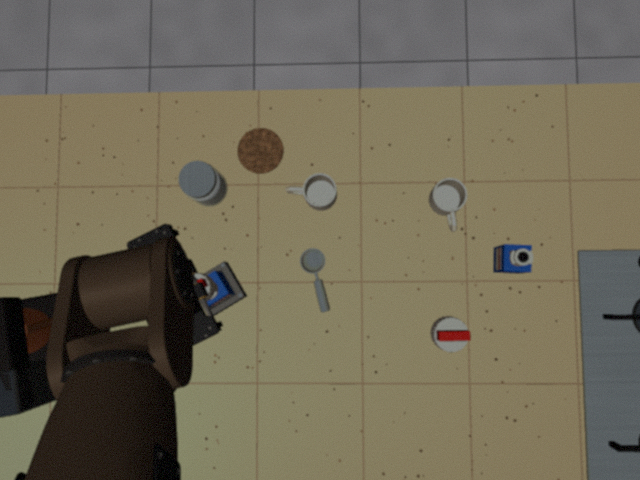

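The cap is off and level above the open neck. In the side crop the black mouth is at (253,290) and the bottle stands in the holder. In the top view the cups, jar and spoon are where they were. I check the seating height last.

Run:
```python
from h import *
C=cam('side'); a=np.radians(30.6)
for z in(.086,.092):
  P=[[.5378+.025*(sx*np.cos(a)-sy*np.sin(a)),.1797+.025*(sx*np.sin(a)+sy*np.cos(a)),z] for sx,sy in((1,1),(1,-1),(-1,-1),(-1,1))]
  print(z,((proj(C,P)-[240,240]+.5)*3.5-.5).round(0).tolist())
print(((proj(C,[[.5378,.1797,.116]])-[240,240]+.5)*3.5-.5).round(0))
for n in('side','top'):
  a0=cv2.imread(f'pics/{n}0.png');a1=cv2.imread(f'pics/{n}10.png')
  d=cv2.absdiff(a0,a1).max(2)
  for nm,b in (dict(top=dict(jar=(175,155,228,215),cupA=(285,170,340,212),cupB=(428,175,470,232),spoon=(298,245,332,315)),side=dict(jar=(182,295,232,362),cupA=(240,245,278,290),cupB=(284,185,328,222),spoon=(330,282,364,298)))[n]).items():
    print(n,nm,(d[b[1]:b[3],b[0]:b[2]]>40).sum())
```

```text
0.086 [[216.0, 374.0], [197.0, 303.0], [286.0, 287.0], [309.0, 356.0]]
0.092 [[216.0, 367.0], [196.0, 296.0], [286.0, 279.0], [309.0, 349.0]]
[[251. 291.]]
side jar 0
side cupA 569
side cupB 1457
side spoon 0
top jar 0
top cupA 0
top cupB 0
top spoon 0
```

```bash
python3 -c "
from h import *
print(arm.hand_in())"
```

```text
the job is handed in; nothing more can be done
None
```

The job is done and handed in at about 15 s of the 51 s allowed. The bottle was carried by its bar into the holder's well. I pressed the cap down about 6 mm (about 11 N on the wrist), turned it anticlockwise about 86° and lifted it off. The arm is still holding it.

My last checks showed:
- **Cap:** it is level, with a tilt under 0.001 rad. Its lower edge is about 3 cm above the neck and centred over it.
- **Bottle:** its top corners and mouth in the side image match the fully seated height to within a few enlarged pixels, about 1–2 mm. It did not turn while the cap was twisted.
- **Cups, jar and teaspoon:** no change in the top view. The side view showed changed pixels around both cups. I put those down to the arm blocking the view and did not check further.
- **Forces:** the largest I read at the end of any move was about 12 N, and only the cap's weight remained once it was free.

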